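# Decaf flask from the carton to the urn's tap

### The arm

A 7-joint arm with a two-finger parallel gripper is mounted at the origin on the work surface. World frame = base frame: x ahead of the robot, y to its left, z up, the work surface at z = 0. Lengths are in m, angles in rad, forces in N, time in s.
With the tool pointing down it reaches from about 0.4 to 0.85 m from the base axis. Payload 4.4 kg.
Tool frame: the origin (TCP) lies between the finger pads; the fingertips stand 19 mm ahead of it and the grasp point (between the pads) is the TCP (tips_ahead is the distance from the TCP to the fingertips, in m); z points along the fingers, y is the direction in which the jaws open and shut (so a half turn about z gives the same grasp; the last joint's range is limited). The gripper opens to 94 mm and grips with 3 to 60 N. Pads are 16 mm wide; open, the fingers measure 119 mm over their backs; the gripper's body (75 mm by 177 mm) begins 78 mm behind the grasp point.
Start: joints at [1.26, 0.628, 0.038, 1.517, -0.027, 0.996, -0.02], TCP at [0.158, -0.631, 0.224] pointing down, gripper open.
Joint ranges: [-3.06, 3.06], [-0.37, 2.12], [-1.25, 1.32], [0.18, 2.47], [-1.1, 4.24], [0.23, 1.98], [-2.94, 2.94]. Speed limits (rad/s): [2.57, 2.57, 3.14, 3.14, 3.14, 3.14, 3.14].

### API

Orientations are given as a rotation vector (axis times angle).
In Python, from plant import get_obs, camera, camera_params, sign_off, tips_ahead gives the robot as it stands.
- The arm moves only by the tool play_rows, never from a script. Its argument "moves" is a list of rows, each a list of 7 numbers: the gripper command: -1 is fully open, 1 is shut, values between are in proportion, then the shift along the tool's x, y, z in units of 75 cm (1.0 is 75 cm), then the turn, a rotation vector about the tool's x, y, z in units of 180 degrees (1.0 is 180 degrees). A call has 1 to 10 rows; each row is the pose to reach, as a shift and turn from the pose commanded when the call began, along the tool's axes at that moment, turning the shorter way round; what a row does not reach only later rows make up. A row lasts 1/10 s, in which the tool goes at most 50 mm and 8.59 degrees, less where a joint would pass 70% of its speed; a pose out of reach is approached as far as the arm can. A call with a number of a shift or a turn outside -1 to 1 is refused whole. A call with a gripper value outside its range is refused whole. The fingers move at their own pace and stop on an object; the grip force is fixed at half the most. Time passes only in rows, so rows that repeat a pose let the fingers close. It gives the time, the measured TCP pose, the force and the opening at its end, in the units of the state.
- get_obs(): the state, without advancing time (a new reading comes with each control period).
- camera(name): name is "scene" or "top"; returns the picture (400x640x3 uint8, red, green, blue); there is no depth.
- camera_params(name): a dict with "fx", "fy", "cx", "cy" (pixels), "distortion" ([k1, k2, p1, p2, k3] as OpenCV has them; the pictures are not rectified), "rvec" (rotation vector, rad) and "tvec" (3), from world to camera coordinates, as OpenCV has them. Camera axes: x right, y down, z forward; pixel columns grow to the right and rows downward; lengths in m; the calibration is good to about 2 mm. A picture is of the moment at which its call begins. camera_params takes no time and is no camera call.
- sign_off(): hands the job in, once; it reports no verdict.
The state is a dict: "clock": time; "q": joint angles; "joint_velocities": joint speeds; "tau": joint torques, N m; "eef_pos": TCP position; "orientation": TCP orientation; "contact_force": force on the tool from outside, world axes, zero at the start; "wrist_torque": the same for the moment, N m; "finger_gap": opening from 0.0 (shut) to 1.0 (fully open).
Only numpy, scipy, OpenCV 4.12 (cv2) and the standard library are available. Lean on these libraries where they do the work, as an engineer would, in place of code of your own. Each camera call takes 0.05 s, during which the arm holds its last target. There are 200 camera calls.

### The job

Lift the flask with the orange sleeve out of the leaning, divided carton and stand it upright, by itself, wholly on the black mat. There is no room for a hand above it under the taps, so you will need a different, lower hold on it: stand it upright on the drip tray with its mouth centred under the spout of the orange-handled tap, then let go. Do not topple it, knock the taps, or disturb the other flasks, the sugar jar and the mug.

Things in the scene. Friction and masses are not known exactly. Their poses are not given: they have to be found in the camera images.
- flask_orange_center (a point): flask to handle, 112 mm tall, about 0.2 kg: steel body 60 mm wide up to 74 mm; orange shoulder 74 to 83; orange neck 32 mm wide from 83 to the top, dark mouth. Point: on the axis, 56 mm above the underside; z runs towards the mouth. Starts in any cell of the far row of the carton, leaning with it, lying against the near wall of its cell; its turn about its own axis means nothing.
- flask_blue_center (a point): a stocky steel flask like the orange one but with a blue sleeve; the point is on its axis half-way up. It stays in its cell; leave it there.
- flask_black_center (a point): a stocky steel flask like the orange one but with a black sleeve; the point is on its axis half-way up. It stays in its cell; leave it there.
- carton: cardboard carton fixed on a stand, leaning back 30 degrees: its mouth looks up and to the robot, cell axis (-0.5, 0, 0.866) in this frame. Origin: on the counter under it; x away from the robot, y across, z up. 148 mm (slope) x 304 (across) x 126 deep, walls 4; 2 rows of 3 cells 68 x 96 mm, dividers as high as the rim. Near row empty; flask tops end 10 mm below the rim. Top edge 191 mm high.
- mat_center (a point): square black rubber mat, 150 x 150 mm, 4 mm thick, fixed on the counter; the point is the middle of its upper face; x and y run along its sides.
- urn: steel coffee urn, fixed. Origin: on the counter midway below its two spouts; x points into the urn, y across its front, z up. Spouts at x 0, y +75 and -75 mm. Drip tray: flat grille 15 mm high, x -70 to 80, y -160 to 160 mm. Upright front at x = 85 mm, 400 wide, up to 460 high; sight gauges above the taps come out to x = 60.
- tap_orange_spout (a point): urn tap with an orange lever, fixed; may be the left or the right tap. Point: centre of the spout's lower end, 215 mm above the counter, 200 above the drip tray, 88 above the top of a flask standing there. Spout radius 10 mm at the end, 16 from 20 mm higher; lever up to 335 mm above the counter. A level pipe (radius 9 mm) joins the spout to the urn.
- tap_black_spout (a point): urn tap with a black lever, fixed; may be the left or the right tap. Point: centre of the spout's lower end, 215 mm above the counter, 200 above the drip tray, 88 above the top of a flask standing there. Spout radius 10 mm at the end, 16 from 20 mm higher; lever up to 335 mm above the counter. A level pipe (radius 9 mm) joins the spout to the urn.
- sugar_jar_center (a point): white sugar jar with a red lid, 72 mm in diameter, 100 mm tall, standing loose on the counter; the point is at its centre. Leave it alone.
- mug_center (a point): blue mug, 80 mm wide and 90 mm tall, standing loose on the counter; the point is at its centre. Leave it alone.
Not all that is in view belongs to the job. What is meant by the part that bears mat_center is not brown or green, and is the larger of those in its own colour.

How it is judged:
By the outcome, as a careful person would: the job done as asked, in the order asked, and still so for the second after the job is handed in, with the robot touching nothing.
It also fails if it takes over 64 s, if anything falls off the work surface, if the arm or the gripper's body presses on something with over 40 N, if the wrist force passes 120 N, or if a joint passes its speed limit or range.

## Working session

There is one attempt and no reset: what is moved stays moved. The work goes in short steps, Python scripts to look and compute and a tool call to move; the robot and the scene stay as the last step left them, time stands still between calls to the robot, and variables do not carry over. Pictures are saved under pics/ and viewed, about 8 in all and at most 12, crops included, and the job is handed in when it is done.

Besides the shell and the picture viewer there is one more tool, called after "Request:" as a command line: name --pt "numbers of a row" for each row, then --argument value for the rest. play_rows: Moves the arm, as the interface text tells. Its arguments: {"type":"object","properties":{"moves":{"type":"array"}},"required":["moves"]}

```bash
mkdir -p pics; ls; python3 - <<'E'
from plant import *
import cv2
for n in("scene","top"):
    cv2.imwrite(f"pics/{n}0.png",camera(n)[:,:,::-1]); print(n,camera_params(n))
print(get_obs(),tips_ahead)
E
```

```text
pics
scene {'fx': 515.7203549183611, 'fy': 515.7203549183611, 'cx': 331.71628792945734, 'cy': 202.027684148999, 'distortion': array([-0.01701842,  0.        ,  0.        ,  0.        ,  0.        ]), 'rvec': array([ 1.6659969 ,  1.56815907, -0.82513824]), 'tvec': array([-0.05724206, -0.16643249,  1.84124239])}
top {'fx': 467.88469619684474, 'fy': 467.88469619684474, 'cx': 318.10611174256525, 'cy': 201.12392375612313, 'distortion': array([-0.02217027,  0.        ,  0.        ,  0.        ,  0.        ]), 'rvec': array([ 2.15851519, -2.12429318,  0.11998021]), 'tvec': array([0.0415696 , 0.50232384, 1.48948813])}
{'clock': 0.1, 'q': array([ 1.2601625 ,  0.62923765,  0.03846504,  1.51819581, -0.02700856,
        0.99627847, -0.01999053]), 'joint_velocities': array([ 0.00011529, -0.00190981,  0.00199082, -0.00232279,  0.00095127,
        0.00088082,  0.00125223]), 'tau': array([ 2.93909055e-03, -5.50785577e+01,  1.14768483e+00, -1.87113404e+01,
       -5.20591030e-02,  1.92689616e-02,  3.48022752e-05]), 'eef_pos': array([ 0.15745291, -0.63010371,  0.22367986]), 'orientation': array([-3.11650944e+00, -3.83414976e-01,  3.34947551e-04]), 'contact_force': array([-0.11384271,  0.89721229, -0.11109088]), 'wrist_torque': array([0.00249306, 0.01024434, 0.02567335]), 'finger_gap': 1.0008052635189386} 0.019
```

View pics/scene0.png

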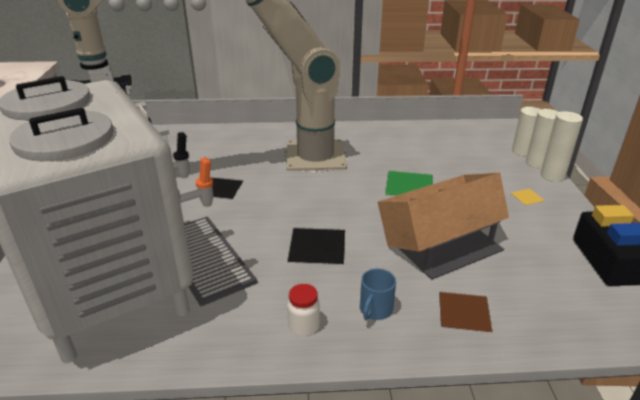

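View pics/top0.png

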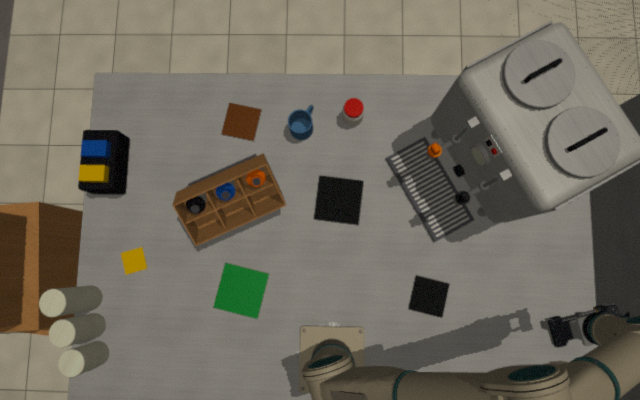

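The top view shows the carton at (230,200) with the orange flask in its right cell (257,180). The larger black mat is at (339,200), the orange tap at (435,150) and the drip tray around (430,190). I'll enlarge these.

```bash
cat > h.py <<'E'
import numpy as np, cv2
from scipy.spatial.transform import Rotation as R
from plant import *
def cam(n):
    p=camera_params(n); K=np.array([[p['fx'],0,p['cx']],[0,p['fy'],p['cy']],[0,0,1]])
    return K,p['distortion'],p['rvec'],p['tvec']
def ray(n,uv):
    K,d,r,t=cam(n); uv=np.array(uv,float).reshape(-1,1,2)
    v=cv2.undistortPoints(uv,K,d).reshape(-1,2); M=cv2.Rodrigues(r)[0]
    return -M.T@t, np.c_[v,np.ones(len(v))]@M
def at_z(n,uv,z):
    c,v=ray(n,uv); s=(np.asarray(z)-c[2])/v[:,2]; return c+v*s[:,None]
def proj(n,X):
    K,d,r,t=cam(n); return cv2.projectPoints(np.array(X,float).reshape(-1,1,3),r,t,K,d)[0].reshape(-1,2)
def shot(n,f,x0,y0,w,h,k):
    im=camera(n)[:,:,::-1]; cv2.imwrite(f,cv2.resize(im[y0:y0+h,x0:x0+w],None,fx=k,fy=k,interpolation=cv2.INTER_CUBIC)); return im
E
python3 - <<'E'
from h import *
im=cv2.imread('pics/top0.png')
a=cv2.resize(im[145:250,170:290],None,fx=5,fy=5,interpolation=cv2.INTER_CUBIC)
cv2.imwrite('pics/c1.png',a)
b=cv2.resize(im[105:245,380:520],None,fx=4,fy=4,interpolation=cv2.INTER_CUBIC)
im2=cv2.imread('pics/scene0.png')
c=cv2.resize(im2[120:220,160:220],None,fx=4,fy=4,interpolation=cv2.INTER_CUBIC)
o=np.zeros((560,800,3),np.uint8);o[:,:560]=b;o[:400,560:]=c
cv2.imwrite('pics/c2.png',o)
m=(im.max(2)<45).astype(np.uint8)
n,l,s,c=cv2.connectedComponentsWithStats(m)
for i in range(1,n):
    if s[i,4]>500:
        cn=cv2.findContours((l==i).astype(np.uint8),0,2)[0][0]; r=cv2.minAreaRect(cn); print(s[i],r,at_z('top',cv2.boxPoints(r),.004).round(4).tolist(),at_z('top',[c[i]],.004))
E
```

```text
[  79  130   50   64 1845] ((103.9872817993164, 161.6589813232422), (46.57121276855469, 64.39427185058594), 4.5739216804504395) [[0.5254, 0.8638, 0.004], [0.7497, 0.8657, 0.004], [0.7378, 0.7015, 0.004], [0.5149, 0.7027, 0.004]] [[0.62801154 0.76632621 0.004     ]]
[ 315  176   48   48 1891] ((338.28466796875, 199.72308349609375), (43.908294677734375, 43.288124084472656), 7.125016689300537) [[0.4476, 0.0635, 0.004], [0.5922, 0.0482, 0.004], [0.5757, -0.0974, 0.004], [0.4318, -0.0805, 0.004]] [[ 0.51136776 -0.01672065  0.004     ]]
[ 409  276   40   41 1141] ((428.47186279296875, 295.95501708984375), (34.028743743896484, 34.028743743896484), 12.994616508483887) [[0.1609, -0.245, 0.004], [0.2668, -0.2705, 0.004], [0.244, -0.3773, 0.004], [0.1386, -0.351, 0.004]] [[ 0.20216189 -0.31064366  0.004     ]]
[583 304  57  40 625] ((608.5138549804688, 318.27911376953125), (33.87876510620117, 57.86906433105469), 64.53665161132812) [[0.1481, -0.7798, 0.004], [0.229, -0.953, 0.004], [0.1329, -0.9937, 0.004], [0.0533, -0.8216, 0.004]] [[ 0.13948625 -0.87635129  0.004     ]]
[548 313  31  34 564] ((565.5294799804688, 329.11767578125), (29.589345932006836, 31.529630661010742), 75.96376037597656) [[0.1369, -0.688, 0.004], [0.1623, -0.7873, 0.004], [0.0728, -0.8058, 0.004], [0.0478, -0.7072, 0.004]] [[ 0.10192844 -0.73015225  0.004     ]]
[507 365  50  16 548] ((531.3904418945312, 372.45892333984375), (13.870734214782715, 49.463558197021484), 83.9909896850586) [[-0.0186, -0.5535, 0.004], [-0.0005, -0.7097, 0.004], [-0.0426, -0.7125, 0.004], [-0.0607, -0.5568, 0.004]] [[-0.03060747 -0.63174843  0.004     ]]
```

View pics/c1.png

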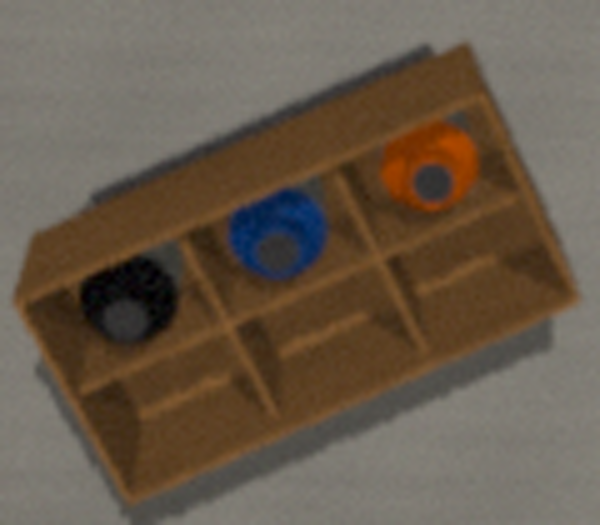

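View pics/c2.png

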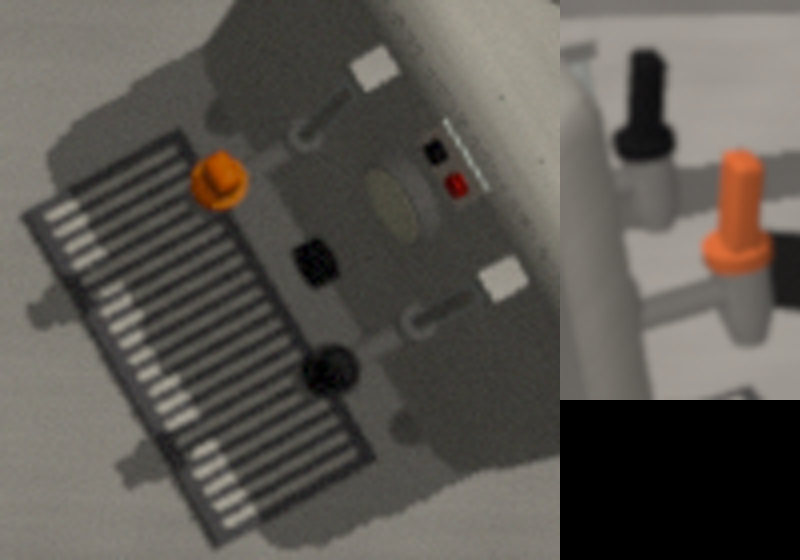

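```bash
cat > m.py <<'E'
from h import *
from scipy.optimize import least_squares
f=lambda P,k,ox,oy:(np.array(P)+.5)/k-.5+[ox,oy]
C=f([(18,300),(487,95),(577,298),(132,502)],5,170,145)
X=at_z('top',C,[.191,.191,.117,.117]); print('rim',X.round(4).tolist())
d=lambda i,j:np.linalg.norm(X[i]-X[j])
print('sizes',d(0,1),d(1,2),d(2,3),d(3,0),'diag',d(0,2),d(1,3))
def rigid(A,B): # B = R A + t in xy
    a=A-A.mean(0);b=B-B.mean(0); th=np.arctan2((a[:,0]*b[:,1]-a[:,1]*b[:,0]).sum(),(a*b).sum())
    M=np.array([[np.cos(th),-np.sin(th)],[np.sin(th),np.cos(th)]]); t=B.mean(0)-M@A.mean(0); return th,t,(A@M.T+t-B)
h=.074*.8660254
# local: origin = centre of rim plane
A=np.array([(h,.152),(h,-.152),(-h,-.152),(-h,.152)])
th,t,e=rigid(A,X[:,:2]); print('carton yaw',th,'rim centre',t,'res',e.round(4).tolist())
T=at_z('top',f([(22,215),(182,130),(374,460),(215,548)],4,380,105),.015)
A=np.array([(-.07,.16),(.08,.16),(.08,-.16),(-.07,-.16)])
tu,o,e=rigid(A,T[:,:2]); print('urn',tu,o,'res',e.round(4).tolist())
M=np.array([[np.cos(tu),-np.sin(tu)],[np.sin(tu),np.cos(tu)]])
print('spouts',o+M@[0,.075],o+M@[0,-.075])
print('spout from scene',at_z('scene',[(160+(747-560)/4,120+338/4)],.215))
L=at_z('top',f([(220,172)],4,380,105),.335); print('lever',L)
print('jar',at_z('top',[(353,107)],.1),'mug',at_z('top',[(300,125)],.09))
# flask axis: mouth centre top in crop (433,183)
r=np.r_[np.cos(th),np.sin(th),0]; y=np.r_[-np.sin(th),np.cos(th),0]; a=-.5*r+np.r_[0,0,.866]; s=.866*r+np.r_[0,0,.5]
top=np.r_[t,.154]-.010*a   # plane of flask tops
for nm,p in(('or',(433,183)),('bl',(278,250)),('bk',(126,320))):
    c,v=ray('top',f([p],5,170,145)); v=v[0]; k=((top-c)@a)/(v@a); P=c+k*v; D=P-top
    print(nm,P,'slope',D@s,'across',D@y)
E
python3 m.py
```

```text
rim [[0.4639, 0.472, 0.191], [0.5903, 0.1991, 0.191], [0.4794, 0.1495, 0.117], [0.3495, 0.4192, 0.117]]
sizes 0.3007401871575616 0.1422369926988767 0.299375908667284 0.14618673863611406 diag 0.3312663142089376 0.33453238917743106
carton yaw 0.4390457853979394 rim centre [0.47076403 0.30992854] res [[0.0002, 0.0028], [0.0031, 0.0005], [-0.002, -0.0044], [-0.0013, 0.0011]]
urn -1.0590875386555494 [ 0.54862493 -0.31049128] res [[0.0027, -0.0004], [0.0016, 0.0027], [-0.0023, -0.0013], [-0.0021, -0.0011]]
spouts [ 0.61401811 -0.27376619] [ 0.48323175 -0.34721637]
spout from scene [[ 0.61748643 -0.27620131  0.215     ]]
lever [[ 0.60794644 -0.26255799  0.335     ]]
jar [[ 0.79825157 -0.05834481  0.1       ]] mug [[0.73991078 0.11073154 0.09      ]]
or [0.54227044 0.23401197 0.1611912 ] slope 0.031701006293951034 across -0.09911212041263803
bl [0.50010938 0.3259412  0.16171919] slope 0.03275694862305594 across 0.0020199809094091667
bk [0.45650223 0.41596311 0.16102336] slope 0.03136533772196564 across 0.10204035667821092
```

The rim sizes, cell positions and tap spacing all agree with the given dimensions to 3–5 mm. Next I'll work out the approach for the pick.

```bash
cat >> h.py <<'E'
th=.439; r=np.r_[np.cos(th),np.sin(th),0]; yc=np.r_[-np.sin(th),np.cos(th),0]; a=-.5*r+np.r_[0,0,.8660254]; s=.8660254*r+np.r_[0,0,.5]
def frame(z,y):
    z=z/np.linalg.norm(z); y=y-z*(y@z); y/=np.linalg.norm(y); return np.c_[np.cross(y,z),y,z]
def pose():
    o=get_obs(); return o['eef_pos'],R.from_rotvec(o['orientation']).as_matrix(),o
def delta(p,M=None):
    e,E,_=pose(); M=E if M is None else M
    print('shift',(E.T@(np.array(p)-e)/.75).round(4).tolist(),'turn',(R.from_matrix(E.T@M).as_rotvec()/np.pi).round(4).tolist(),'dist mm',round(1000*np.linalg.norm(p-e)))
E
cat >> h.py <<'E'
Rc=frame(-a,-yc); Ft=np.array([.5423,.2340,.1612])
E
python3 - <<'E'
from h import *
e,E,o=pose(); print(E.round(3))
delta(np.array([.30,-.30,.36]),R.from_rotvec([0,0,.1]).as_matrix()@E)
delta(Ft+.073*a,Rc)
E
```

```text
[[ 0.97   0.242 -0.   ]
 [ 0.242 -0.97   0.002]
 [-0.    -0.002 -1.   ]]
shift [0.2911, -0.3812, -0.1812] turn [-0.0, -0.0001, -0.0318] dist mm 385
shift [0.7293, -0.984, 0.0006] turn [0.0157, 0.1661, -0.0605] dist mm 919
```

Request:
play_rows --pt "-0.1 0.29 -0.38 -0.18 0 0 -0.03" --pt "-0.1 0.29 -0.38 -0.18 0 0 -0.03" --pt "-0.1 0.29 -0.38 -0.18 0 0 -0.03" --pt "-0.1 0.29 -0.38 -0.18 0 0 -0.03" --pt "-0.1 0.29 -0.38 -0.18 0 0 -0.03" --pt "-0.1 0.29 -0.38 -0.18 0 0 -0.03" --pt "-0.1 0.29 -0.38 -0.18 0 0 -0.03" --pt "-0.1 0.5 -0.68 -0.18 0 0 -0.04" --pt "-0.1 0.5 -0.68 -0.18 0 0 -0.04" --pt "-0.1 0.5 -0.68 -0.18 0 0 -0.04"

```text
clock: 1.1
eef_pos: [0.3416, -0.1881, 0.3538]
orientation: [3.087, 0.578, 0.0]
contact_force: [1.1, -0.5, -0.3]
finger_gap: 0.548
```

```bash
python3 - <<'E'
from h import *
e,E,o=pose(); print(e,o['q'].round(3),o['finger_gap'])
delta(Ft+.1*a,Rc)
E
```

```text
[ 0.34159218 -0.18811702  0.35375048] [ 0.604  0.099 -0.191  1.969  0.022  1.075 -0.797] 0.54784605805953
shift [0.3865, -0.4234, 0.1411] turn [0.0059, 0.1665, -0.0214] dist mm 443
```

Request:
play_rows --pt "-0.1 0.1 -0.12 0 0 0 -0.005" --pt "-0.1 0.25 -0.28 0 0 0.08 -0.01" --pt "-0.1 0.25 -0.28 0 0 0.08 -0.01" --pt "-0.1 0.25 -0.28 0 0 0.08 -0.01" --pt "-0.1 0.25 -0.28 0 0 0.08 -0.01" --pt "-0.1 0.37 -0.41 0.1 0 0.166 -0.02" --pt "-0.1 0.37 -0.41 0.1 0 0.166 -0.02" --pt "-0.1 0.37 -0.41 0.1 0 0.166 -0.02" --pt "-0.1 0.37 -0.41 0.1 0 0.166 -0.02" --pt "-0.1 0.37 -0.41 0.1 0 0.166 -0.02"

```text
clock: 2.1
eef_pos: [0.4777, 0.1571, 0.2916]
orientation: [-2.901, -0.632, -0.758]
contact_force: [-0.7, -0.8, -0.8]
finger_gap: 0.547
```

Request:
play_rows --pt "-0.1 0 0 0 0 0 0" --pt "-0.1 0 0 0 0 0 0" --pt "-0.1 0 0 0 0 0 0"

```text
clock: 2.4
eef_pos: [0.478, 0.1557, 0.2925]
orientation: [-2.902, -0.63, -0.758]
contact_force: [-0.1, -0.9, -0.7]
finger_gap: 0.551
```

```bash
python3 - <<'E'
from h import *
e,E,o=pose(); print(e,o['q'].round(3),o['finger_gap'])
delta(Ft+.04*a,Rc)
im=shot('top','pics/t1.png',150,120,150,130,5)
e,E,o=pose()
print('tcp/tips px',proj('top',[e,e+.019*E[:,2],e+.019*E[:,2]+.026*E[:,1],e+.019*E[:,2]-.026*E[:,1]])) 
E
```

```text
[0.47799529 0.15567725 0.29249598] [ 0.133  0.162 -0.579  2.269  0.463  0.254 -1.981] 0.5513535698197
shift [0.021, -0.0636, 0.1568] turn [0.0111, 0.006, -0.0006] dist mm 128
tcp/tips px [[276.80570523 196.36161085]
 [276.35622541 194.11827754]
 [285.0561097  190.38467097]
 [267.6569129  197.85209187]]
```

View pics/t1.png

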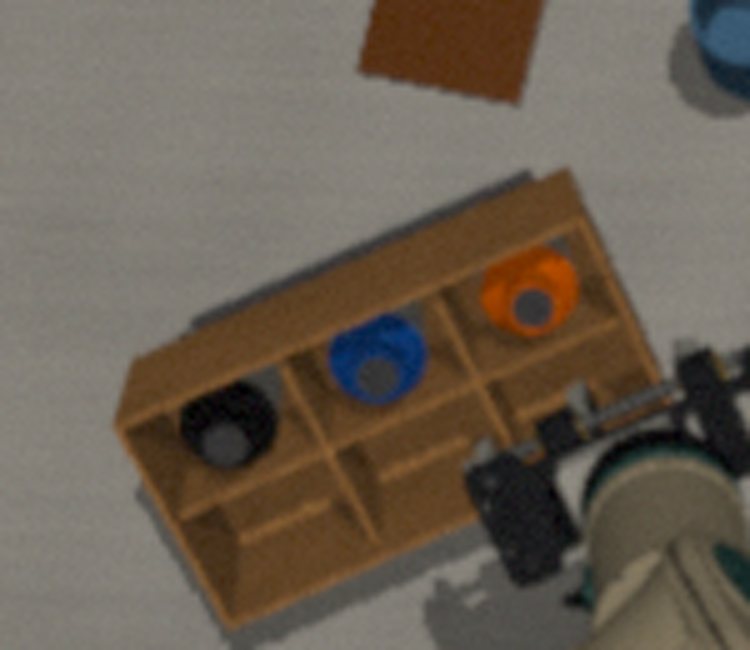

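The picture shows the fingers at (580,400) and (690,350), where my projection puts them, and nothing has been disturbed. The flask mouth is at (532,307). I'll move in line with the axis.

Request:
play_rows --pt "-0.1 0.02 -0.0636 0.06 0.011 0.006 0" --pt "-0.1 0.021 -0.0636 0.06 0.011 0.006 0" --pt "-0.1 0.021 -0.0636 0.11 0.011 0.006 0" --pt "-0.1 0.021 -0.0636 0.157 0.011 0.006 0" --pt "-0.1 0.021 -0.0636 0.157 0.011 0.006 0" --pt "-0.1 0.021 -0.0636 0.157 0.011 0.006 0" --pt "-0.1 0.021 -0.0636 0.157 0.011 0.006 0"

```text
clock: 3.15
eef_pos: [0.5312, 0.2256, 0.2102]
orientation: [-2.871, -0.642, -0.728]
contact_force: [-1.0, -0.6, 0.5]
finger_gap: 0.546
```

```bash
python3 - <<'E'
from h import *
e,E,o=pose(); print(e,o['q'].round(3),o['finger_gap'])
delta(Ft+.04*a,Rc);delta(Ft-.007*a,Rc)
im=shot('top','pics/t2.png',220,140,80,65,8)
im=shot('scene','pics/s2.png',360,140,160,120,5)
print(proj('top',[e+.019*E[:,2]+.026*E[:,1],e+.019*E[:,2]-.026*E[:,1],Ft])) 
E
```

```text
[0.5312205  0.22562344 0.21021365] [-0.065  0.428 -0.521  2.211  1.381  0.234 -2.94 ] 0.5457533615965589
shift [-0.0167, -0.0038, 0.0128] turn [-0.0013, 0.0084, -0.0] dist mm 16
shift [-0.015, -0.0035, 0.0754] turn [-0.0013, 0.0084, -0.0] dist mm 58
[[264.09974044 176.64496918]
 [247.89837096 183.8562759 ]
 [256.20386291 181.18986458]]
```

View pics/t2.png

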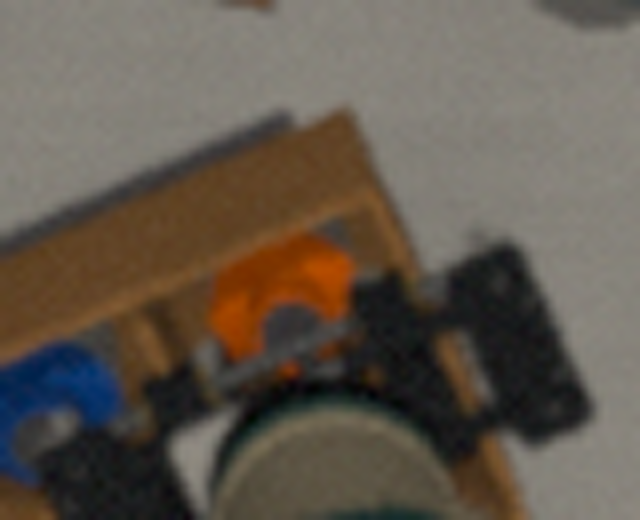

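The picture shows the fingers straddling the orange flask at about (200,370) and (370,280), just above it. But joint 7 is at its limit (-2.94) and joint 6 is too, so the arm has stopped short. I'll fit the kinematics to find a better configuration.

```bash
cat > kin.py <<'E'
from h import *
import itertools
from scipy.optimize import least_squares
e,E,o=pose()
D=[([1.2601625,0.62923765,0.03846504,1.51819581,-0.02700856,0.99627847,-0.01999053],[0.15745291,-0.63010371,0.22367986],[-3.11650944,-3.83414976e-01,3.34947551e-04]),
([0.604,0.099,-0.191,1.969,0.022,1.075,-0.797],[0.34159218,-0.18811702,0.35375048],[3.087,.578,0]),
([0.133,0.162,-0.579,2.269,0.463,0.254,-1.981],[0.47799529,0.15567725,0.29249598],[-2.902,-.63,-.758]),
(o['q'],e,o['orientation'])]
rz=lambda t:R.from_rotvec([0,0,t]).as_matrix(); ry=lambda t:R.from_rotvec([0,t,0]).as_matrix()
z=np.r_[0,0,1.];x=np.r_[1.,0,0]
def fk(q,sg,P):
    d1,d3,a3,b,d5,c,d7,y0,f=P
    q=np.asarray(q)*sg; M=rz(q[0]+y0); p=d1*z; M=M@ry(q[1]); p=p+M@(d3*z); M=M@rz(q[2]); p=p+M@(a3*x); M=M@ry(q[3]); p=p+M@(b*x+d5*z)
    M=M@rz(q[4])@ry(q[5]); p=p+M@(c*x+d7*z); return p,M@rz(q[6]+f)
def res(P,sg):
    out=[]
    for q,p,w in D:
        a_,M=fk(q,sg,P); out+=[a_-p,.3*R.from_matrix(R.from_rotvec(w).as_matrix().T@M).as_rotvec()]
    return np.concatenate(out)
if __name__=='__main__':
    best=[]
    for s3,s5,s7,s1 in itertools.product([1,-1],repeat=4):
        sg=np.array([s1,1,s3,1,s5,1,s7])
        for f in (0,1.57,3.14,-1.57):
            r_=least_squares(res,[.33,.4,0,0,.4,0,.2,0,f],args=(sg,)); best.append((r_.cost,sg.tolist(),r_.x.round(4).tolist()))
    best.sort(key=lambda t:t[0])
    for b in best[:4]:print(b)
E
python3 kin.py
```

```text
(np.float64(9.377538845061166e-05), [-1, 1, -1, 1, -1, 1, -1], [0.2772, 0.5581, -0.0002, -0.0258, 0.3601, -0.006, 0.3302, -0.0484, 1.5255])
(np.float64(9.377538845061844e-05), [-1, 1, -1, 1, -1, 1, -1], [0.2772, 0.5581, -0.0002, -0.0258, 0.3601, -0.006, 0.3302, -0.0484, 1.5255])
(np.float64(9.377538845062092e-05), [-1, 1, -1, 1, -1, 1, -1], [0.2772, 0.5581, -0.0002, -0.0258, 0.3601, -0.006, 0.3302, -0.0484, 1.5255])
(np.float64(9.377538845065111e-05), [-1, 1, -1, 1, -1, 1, -1], [0.2772, 0.5581, -0.0002, -0.0258, 0.3601, -0.006, 0.3302, -0.0484, 1.5255])
```

Request:
play_rows --pt "-0.1 0 0 -0.06 0 0 0" --pt "-0.1 0 0 -0.11 0 0 0" --pt "-0.1 -0.02 0 -0.16 0 -0.04 0" --pt "-0.1 -0.03 0 -0.2 0 -0.08 0" --pt "-0.1 -0.03 0 -0.2 0 -0.1 0" --pt "-0.1 -0.03 0 -0.2 0 -0.13 0" --pt "-0.1 -0.03 0 -0.2 0 -0.13 0" --pt "-0.1 -0.03 0 -0.2 0 -0.13 0"

```text
clock: 4.05
eef_pos: [0.4483, 0.1865, 0.3313]
orientation: [-3.04, -0.684, -0.137]
contact_force: [-0.4, -0.4, -0.9]
finger_gap: 0.551
```

```bash
cat >> h.py <<'E'
import json
def log():
    e,E,o=pose(); open('log.txt','a').write(json.dumps([list(o['q']),list(e),list(o['orientation'])])+'\n'); print('q',o['q'].round(2),'p',e.round(4),'z',E[:,2].round(3),'y',E[:,1].round(3),'F',o['contact_force'].round(1),'gap',round(o['finger_gap'],3))
E
python3 -c "
from h import *
log()"
```

```text
q [ 0.34  0.37 -1.07  1.86  0.4   1.04 -2.01] p [0.4483 0.1865 0.3313] z [ 0.081  0.041 -0.996] y [ 0.429 -0.903 -0.003] F [-0.4 -0.4 -0.9] gap 0.551
```

Request:
play_rows --pt "-0.1 0 0 0 0 0 -0.45" --pt "-0.1 0 0 0 0 0 -0.45" --pt "-0.1 0 0 0 0 0 -0.45" --pt "-0.1 0 0 0 0 0 -0.45" --pt "-0.1 0 0 0 0 0 -0.45" --pt "-0.1 0 0 0 0 0 -0.45" --pt "-0.1 0 0 0 0 0 -0.45" --pt "-0.1 0 0 0 0 0 -0.45" --pt "-0.1 0 0 0 0 0 -0.45" --pt "-0.1 0 0 0 0 0 -0.45"

```text
clock: 5.05
eef_pos: [0.4473, 0.1861, 0.3308]
orientation: [1.849, 2.486, 0.124]
contact_force: [0.4, -0.6, -0.3]
finger_gap: 0.549
```

```bash
python3 -c "
from h import *
log()"
```

```text
q [ 0.42  0.43 -1.23  1.87  0.49  1.08 -0.69] p [0.4473 0.1861 0.3308] z [ 0.08   0.039 -0.996] y [0.954 0.286 0.088] F [ 0.4 -0.6 -0.3] gap 0.549
```

Request:
play_rows --pt "-0.1 0 0 0 0 0 -0.5" --pt "-0.1 0 0 0 0 0 -0.5" --pt "-0.1 0 0 0 0 0 -0.5" --pt "-0.1 0 0 0 0 0 -0.5" --pt "-0.1 0 0 0 0 0 -0.5" --pt "-0.1 0 0 0 0 0 -0.5" --pt "-0.1 0 0 0 0 0 -0.5" --pt "-0.1 0 0 0 0 0 -0.5" --pt "-0.1 0 0 0 0 0 -0.5" --pt "-0.1 0 0 0 0 0 -0.5"

```text
clock: 6.05
eef_pos: [0.4473, 0.1862, 0.3308]
orientation: [-0.34, 3.038, 0.046]
contact_force: [-0.0, -0.4, -0.5]
finger_gap: 0.551
```

```bash
python3 -c "
from h import *
log()"
```

```text
q [ 0.42  0.43 -1.24  1.87  0.5   1.09  0.8 ] p [0.4473 0.1862 0.3308] z [ 0.08   0.039 -0.996] y [-0.222  0.975  0.021] F [-0.  -0.4 -0.5] gap 0.551
```

```bash
cat > kin.py <<'E'
from h import *
from scipy.optimize import least_squares
D=[([1.2601625,0.62923765,0.03846504,1.51819581,-0.02700856,0.99627847,-0.01999053],[0.15745291,-0.63010371,0.22367986],[-3.11650944,-3.83414976e-01,3.34947551e-04]),
([0.604,0.099,-0.191,1.969,0.022,1.075,-0.797],[0.34159218,-0.18811702,0.35375048],[3.087,.578,0]),
([0.133,0.162,-0.579,2.269,0.463,0.254,-1.981],[0.47799529,0.15567725,0.29249598],[-2.902,-.63,-.758]),
([-0.065,0.428,-0.521,2.211,1.381,0.234,-2.94],[.5312205,.22562344,.21021365],[-2.871,-.642,-.728])]+[json.loads(l) for l in open('log.txt')]
LO=np.array([-3.06,-.37,-1.25,.18,-1.1,.23,-2.94]);HI=np.array([3.06,2.12,1.32,2.47,4.24,1.98,2.94])
rz=lambda t:np.array([[np.cos(t),-np.sin(t),0],[np.sin(t),np.cos(t),0],[0,0,1]]); ry=lambda t:np.array([[np.cos(t),0,np.sin(t)],[0,1,0],[-np.sin(t),0,np.cos(t)]])
z=np.r_[0,0,1.]
def fk(q,P):
    v=P[:12].reshape(4,3); t=-np.asarray(q)*[1,-1,1,-1,1,-1,1]+P[12:19]
    M=rz(t[0])@ry(t[1]); p=v[0]*[0,0,1]+M@(v[1]*[0,0,1]); M=M@rz(t[2]); p=p+M@(v[1]*[1,1,0]); M=M@ry(t[3]); p=p+M@(v[2]*[0,0,1]);M=M@rz(t[4]); p=p+M@(v[2]*[1,1,0]); M=M@ry(t[5]); p=p+M@(v[3]); return p,M@rz(t[6])
P0=np.r_[0,0,.28,0,0,.42,0,0,.4,0,0,.3,0,0,0,0,0,0,1.57]
def res(P):
    out=[]
    for q,p,w in D:
        a_,M=fk(q,P); out+=[a_-p,.3*R.from_matrix(R.from_rotvec(w).as_matrix().T@M).as_rotvec()]
    reg=np.r_[.01*(P-P0)]; reg[[2,5,8,11,18]]*=.1
    return np.concatenate(out+[reg])
_s=least_squares(res,P0); P=_s.x
def ik(p,M,q0,fix3=None):
    def f(q):
        a_,B=fk(q,P); w=[1*(q[2]-fix3)] if fix3 is not None else list(.002*(q-q0))
        return np.r_[a_-p,.3*R.from_matrix(M.T@B).as_rotvec(),w]
    q0=np.clip(q0,LO+.01,HI-.01); s_=least_squares(f,q0,bounds=(LO,HI)); return s_.x,np.linalg.norm(f(s_.x)[:6])
if __name__=='__main__':
    print(P.round(3).tolist(),np.abs(_s.fun[:6*len(D)].reshape(-1,6)).max(1).round(4))
    G={}
    for sgn in(1,-1): G['carton%d'%sgn]=(Ft-.007*a,frame(-a,sgn*yc)); G['lift%d'%sgn]=(Ft+.143*a,frame(-a,sgn*yc))
    for pt in(20,30,40):
        for name,pos,yaws in(('mat',(.512,-.017,.05),(-.4,0,.4)),('tap',(.615,-.275,.062),(-1.06,-.75,-.42))):
            for yw in yaws:
                c=np.cos(np.radians(pt)); d=np.r_[c*np.cos(yw),c*np.sin(yw),-np.sin(np.radians(pt))]; yy=np.r_[-np.sin(yw),np.cos(yw),0]
                for sgn in(1,-1): G[f'{name} pitch{pt} yaw{yw} {sgn}']=(np.array(pos),frame(d,sgn*yy))
    rng=np.random.default_rng(0)
    for k,(p,M) in G.items():
        best=None;n=0
        for i in range(14):
            q,e_=ik(p,M,rng.uniform(LO*.7,HI*.7))
            if e_<.002:
                n+=1; m=np.min(np.minimum(q-LO,HI-q))
                if best is None or m>best[0]: best=(m,q)
        print(k,n,None if best is None else (round(best[0],2),best[1].round(2).tolist()))
E
time python3 kin.py
```

```text
[0.0, 0.0, 0.334, 0.001, -0.015, 0.561, -0.002, -0.0, 0.381, 0.003, -0.0, 0.356, -0.022, -0.004, -0.002, 0.009, 0.005, -0.009, 1.548] [0.0036 0.0058 0.0025 0.0018 0.0027 0.0034 0.0035]
carton1 8 (np.float64(0.22), [0.15, 0.68, -0.91, 2.25, 1.87, 0.56, -0.23])
lift1 10 (np.float64(0.09), [0.46, 0.32, -1.16, 2.26, 1.1, 0.41, 0.44])
carton-1 5 (np.float64(0.17), [-0.0, 0.6, -0.66, 2.25, 1.99, 0.4, 2.76])
lift-1 7 (np.float64(0.07), [0.27, 0.24, -0.88, 2.26, 0.9, 0.3, -2.49])
mat pitch20 yaw-0.4 1 0 None
mat pitch20 yaw-0.4 -1 0 None
mat pitch20 yaw0 1 0 None
mat pitch20 yaw0 -1 0 None
mat pitch20 yaw0.4 1 0 None
mat pitch20 yaw0.4 -1 0 None
tap pitch20 yaw-1.06 1 12 (np.float64(0.33), [0.15, 1.19, -0.34, 2.14, 2.1, 1.59, -1.58])
tap pitch20 yaw-1.06 -1 9 (np.float64(0.33), [0.09, 1.18, -0.26, 2.14, 2.08, 1.52, 1.52])
tap pitch20 yaw-0.75 1 13 (np.float64(0.14), [0.4, 1.28, -0.47, 2.33, 2.57, 1.82, -1.43])
tap pitch20 yaw-0.75 -1 7 (np.float64(0.14), [0.42, 1.28, -0.49, 2.33, 2.57, 1.84, 1.73])
tap pitch20 yaw-0.42 1 11 (np.float64(0.06), [0.28, 1.26, 0.1, 2.41, 3.1, 1.76, -1.72])
tap pi
[... 837 characters left out ...]
 -1 0 None
mat pitch40 yaw0 1 0 None
mat pitch40 yaw0 -1 0 None
mat pitch40 yaw0.4 1 0 None
mat pitch40 yaw0.4 -1 0 None
tap pitch40 yaw-1.06 1 14 (np.float64(0.36), [0.32, 0.98, -0.45, 2.11, 2.02, 1.16, -1.29])
tap pitch40 yaw-1.06 -1 2 (np.float64(0.35), [0.03, 0.93, -0.01, 2.12, 2.07, 0.84, 1.65])
tap pitch40 yaw-0.75 1 14 (np.float64(0.2), [0.77, 1.2, -1.0, 2.27, 2.35, 1.51, -0.87])
tap pitch40 yaw-0.75 -1 4 (np.float64(0.2), [0.19, 0.93, -0.05, 2.27, 2.58, 0.96, 1.55])
tap pitch40 yaw-0.42 1 13 (np.float64(0.14), [1.02, 1.26, -1.08, 2.33, 2.6, 1.3, -0.53])
tap pitch40 yaw-0.42 -1 6 (np.float64(0.14), [-0.21, 1.25, 0.95, 2.33, 3.59, 1.25, 0.58])
real	1m20.935s
user	1m20.147s
sys	0m0.152s
```

```bash
sed -i 's/Rc=frame(-a,-yc)/Rc=frame(-a,yc)/' h.py; python3 - <<'E'
from h import *
delta(Ft+.10*a,Rc)
delta(Ft+.04*a,Rc)
E
cat > st.py <<'E'
from kin import *
rng=np.random.default_rng(1)
for pos in((.512,-.017),(.54,-.045),(.512,-.05)):
  for pt in(45,55,65):
    for yw in(-.4,-.8,-1.2,-1.57):
        c=np.cos(np.radians(pt)); d=np.r_[c*np.cos(yw),c*np.sin(yw),-np.sin(np.radians(pt))]; yy=np.r_[-np.sin(yw),np.cos(yw),0]
        best=None
        for i in range(4):
            q,e_=ik(np.r_[pos,.052],frame(d,yy),np.array([.2,.9,-.4,2.2,1.8,1.,-1.])+rng.uniform(-.6,.6,7))
            m=np.min(np.minimum(q-LO,HI-q)); 
            if best is None or (e_<.003,m if e_<.003 else -e_)>best[0]: best=((e_<.003,m if e_<.003 else -e_),q)
        print(pos,pt,yw,best[0][0],round(best[0][1],3),best[1].round(2).tolist())
E
time python3 st.py
```

```text
shift [-0.0625, 0.0176, 0.117] turn [-0.0145, -0.1376, -0.0679] dist mm 100
shift [-0.0954, 0.0247, 0.1896] turn [-0.0145, -0.1376, -0.0679] dist mm 160
(0.512, -0.017) 45 -0.4 False -0.041 [0.33, 1.33, -1.25, 2.47, 2.02, 1.83, -1.02]
(0.512, -0.017) 45 -0.8 True 0.065 [-0.05, 1.04, -0.71, 2.4, 1.85, 1.41, -1.59]
(0.512, -0.017) 45 -1.2 True 0.327 [-0.58, 0.91, 0.07, 2.14, 1.33, 0.76, -1.46]
(0.512, -0.017) 45 -1.57 True 0.571 [-0.3, 0.95, -0.28, 1.9, 1.05, 1.13, -1.4]
(0.512, -0.017) 55 -0.4 False -0.014 [0.45, 1.2, -1.25, 2.47, 1.97, 1.54, -0.91]
(0.512, -0.017) 55 -0.8 True 0.108 [0.15, 0.98, -0.87, 2.36, 1.79, 1.28, -1.35]
(0.512, -0.017) 55 -1.2 True 0.318 [-0.23, 0.84, -0.3, 2.15, 1.39, 0.86, -1.38]
(0.512, -0.017) 55 -1.57 True 0.519 [-0.13, 0.89, -0.42, 1.95, 1.09, 1.05, -1.37]
(0.512, -0.017) 65 -0.4 True 0.071 [0.4, 0.91, -0.91, 2.4, 1.95, 0.97, -0.88]
(0.512, -0.017) 65 -0.8 True 0.18 [0.14, 0.81, -0.64, 2.29, 1.71, 0.84, -1.15]
(0.512, -0.017) 65 -1.2 True 0.33 [-0.08, 0.78, -0.35, 2.14, 1.31, 0.72, -1.18]
(0.512, -0.017) 65 -1.57 True 0.479 [-0.15, 0.8, -0.24, 1.99, 0.94
[... 1254 characters left out ...]
2, 1.93, 0.89, 0.85, -1.21]
(0.512, -0.05) 55 -0.4 False -0.018 [0.55, 1.19, -1.25, 2.47, 2.0, 1.5, -0.83]
(0.512, -0.05) 55 -0.8 True 0.083 [0.32, 1.08, -1.04, 2.39, 1.82, 1.44, -1.28]
(0.512, -0.05) 55 -1.2 True 0.288 [-0.11, 0.84, -0.39, 2.18, 1.47, 0.91, -1.4]
(0.512, -0.05) 55 -1.57 True 0.49 [0.03, 0.92, -0.58, 1.98, 1.2, 1.15, -1.41]
(0.512, -0.05) 65 -0.4 True 0.065 [0.54, 0.96, -1.01, 2.41, 1.95, 1.03, -0.78]
(0.512, -0.05) 65 -0.8 True 0.164 [0.25, 0.83, -0.69, 2.31, 1.75, 0.87, -1.12]
(0.512, -0.05) 65 -1.2 True 0.31 [0.31, 0.93, -0.89, 2.16, 1.47, 1.12, -1.25]
(0.512, -0.05) 65 -1.57 True 0.459 [-0.03, 0.8, -0.33, 2.01, 1.03, 0.8, -1.19]
real	0m12.249s
user	0m12.607s
sys	0m0.112s
```

Request:
play_rows --pt "-0.1 -0.02 0.006 0.04 -0.004 -0.04 -0.02" --pt "-0.1 -0.04 0.012 0.08 -0.009 -0.08 -0.04" --pt "-0.1 -0.06 0.0176 0.117 -0.0145 -0.12 -0.068" --pt "-0.1 -0.0625 0.0176 0.117 -0.0145 -0.1376 -0.068" --pt "-0.1 -0.0625 0.0176 0.117 -0.0145 -0.1376 -0.068" --pt "-0.1 -0.0954 0.0247 0.1896 -0.0145 -0.1376 -0.068" --pt "-0.1 -0.0954 0.0247 0.1896 -0.0145 -0.1376 -0.068" --pt "-0.1 -0.0954 0.0247 0.1896 -0.0145 -0.1376 -0.068" --pt "-0.1 -0.0954 0.0247 0.1896 -0.0145 -0.1376 -0.068"

```text
clock: 6.95
eef_pos: [0.5238, 0.2257, 0.1962]
orientation: [-0.565, 2.568, 0.155]
contact_force: [0.6, 0.3, -0.6]
finger_gap: 0.553
```

```bash
python3 - <<'E'
from h import *
log(); delta(Ft+.04*a,Rc); delta(Ft-.007*a,Rc)
E
```

```text
q [ 0.08  0.5  -0.75  2.26  1.7   0.38 -0.12] p [0.5238 0.2257 0.1962] z [ 0.451  0.212 -0.867] y [-0.42   0.907  0.003] F [ 0.6  0.3 -0.6] gap 0.553
shift [-0.0, -0.0004, 0.0006] turn [0.0001, -0.0008, -0.002] dist mm 1
shift [-0.0002, -0.0004, 0.0633] turn [0.0001, -0.0008, -0.002] dist mm 47
```

Pose reached with good joint margins. Descending and gripping the neck.

Request:
play_rows --pt "-0.1 0 0 0.02 0 0 -0.002" --pt "-0.1 0 0 0.04 0 0 -0.002" --pt "-0.1 0 0 0.055 0 0 -0.002" --pt "-0.1 0 0 0.063 0 0 -0.002" --pt "-0.1 0 0 0.063 0 0 -0.002"

```text
clock: 7.45
eef_pos: [0.547, 0.2354, 0.156]
orientation: [-0.57, 2.564, 0.152]
contact_force: [0.2, 0.1, -0.4]
finger_gap: 0.551
```

Request:
play_rows --pt "1 0 0 0 0 0 0" --pt "1 0 0 0 0 0 0" --pt "1 0 0 0 0 0 0" --pt "1 0 0 0 0 0 0" --pt "1 0 0 0 0 0 0" --pt "1 0 0 0 0 0 0" --pt "1 0 0 0 0 0 0"

```text
clock: 8.15
eef_pos: [0.5473, 0.2362, 0.1561]
orientation: [-0.571, 2.563, 0.152]
contact_force: [-2.9, -1.2, 6.1]
finger_gap: 0.337
```

```bash
python3 - <<'E'
from h import *
log(); delta(Ft-.007*a,Rc); delta(Ft-.007*a+.15*a+.004*s,Rc)
E
```

```text
q [ 0.07  0.63 -0.77  2.24  1.88  0.47 -0.26] p [0.5473 0.2362 0.1561] z [ 0.454  0.212 -0.866] y [-0.424  0.906 -0.001] F [-2.9 -1.2  6.1] gap 0.337
shift [0.0029, 0.0002, -0.0002] turn [-0.0004, 0.0003, -0.0002] dist mm 2
shift [-0.0026, 0.0, -0.2002] turn [-0.0004, 0.0003, -0.0002] dist mm 150
```

Gripped at 31.7 mm, which matches the 32 mm neck. Lifting along the cell axis.

Request:
play_rows --pt "1 -0.001 0 -0.02 0 0 0" --pt "1 -0.0026 0 -0.045 0 0 0" --pt "1 -0.0026 0 -0.07 0 0 0" --pt "1 -0.0026 0 -0.095 0 0 0" --pt "1 -0.0026 0 -0.12 0 0 0" --pt "1 -0.0026 0 -0.145 0 0 0" --pt "1 -0.0026 0 -0.17 0 0 0" --pt "1 -0.0026 0 -0.2 0 0 0" --pt "1 -0.0026 0 -0.2 0 0 0" --pt "1 -0.0026 0 -0.2 0 0 0"

```text
clock: 9.15
eef_pos: [0.4812, 0.2038, 0.2859]
orientation: [-0.568, 2.564, 0.15]
contact_force: [0.0, -0.2, -2.8]
finger_gap: 0.335
```

```bash
python3 - <<'E'
from h import *
log(); delta(Ft-.007*a+.15*a+.004*s,Rc)
im=shot('top','pics/t3.png',200,120,100,75,6)
E
```

```text
q [ 0.31  0.27 -0.94  2.25  0.97  0.34  0.58] p [0.4812 0.2038 0.2859] z [ 0.454  0.21  -0.866] y [-0.422  0.907 -0.001] F [ 0.  -0.2 -2.8] gap 0.335
shift [-0.0009, 0.0018, -0.0012] turn [-0.0009, -0.0001, -0.0008] dist mm 2
```

View pics/t3.png

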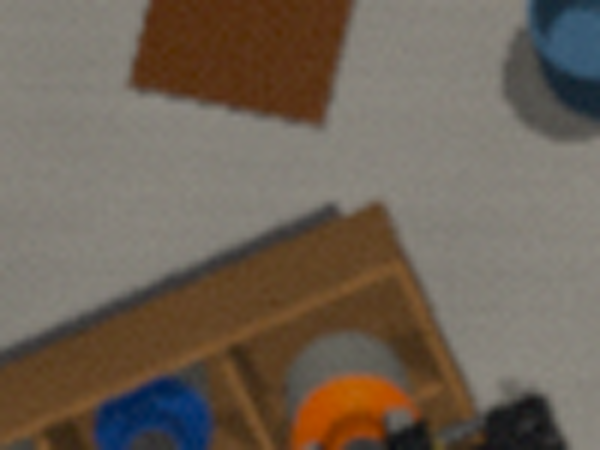

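The flask is out of its cell, with its steel underside at (345,370) in the crop, and the blue flask hasn't moved. Next: raise it, turn it upright and go over the mat.

```bash
cat >> h.py <<'E'
def dirn(yw,pt):
    c,s_=np.cos(np.radians(pt)),np.sin(np.radians(pt)); return frame(np.r_[c*np.cos(yw),c*np.sin(yw),-s_],np.r_[-np.sin(yw),np.cos(yw),0])
E
python3 - <<'E'
from h import *
from kin import ik,LO,HI
e,E,o=pose()
delta(e+[-.01,0,.06]);delta(np.r_[.50,.10,.34],dirn(-.1,80));delta(np.r_[.53,-.035,.25],dirn(-.5,90))
for p,M in((np.r_[.53,-.035,.25],dirn(-.5,90)),(np.r_[.53,-.035,.109],dirn(-.5,90)),(np.r_[.53,-.035,.109],dirn(0,90))): q,er=ik(p,M,o['q']);print(q.round(2),er)
E
```

```text
shift [-0.0295, 0.0056, -0.0754] turn [0.0, 0.0, 0.0] dist mm 61
shift [-0.0052, -0.1364, -0.0807] turn [0.0583, 0.1082, 0.1613] dist mm 119
shift [0.0892, -0.3164, 0.0035] turn [0.0776, 0.154, 0.2911] dist mm 247
[ 0.56  0.54 -0.84  1.81  0.47  1.01  0.6 ] 2.4967492007255294e-05
[ 0.45  0.72 -0.68  1.95  0.68  0.72  0.43] 1.676339772840426e-05
[ 0.51  0.75 -0.79  1.95  0.77  0.78  0.84] 2.4200119250595054e-05
```

Request:
play_rows --pt "1 -0.015 0.003 -0.038 0 0 0" --pt "1 -0.03 0.006 -0.075 0 0 0" --pt "1 -0.02 -0.03 -0.08 0.02 0.035 0.04" --pt "1 -0.015 -0.07 -0.08 0.035 0.06 0.08" --pt "1 -0.01 -0.1 -0.08 0.05 0.085 0.12" --pt "1 -0.005 -0.136 -0.08 0.058 0.108 0.16" --pt "1 0.03 -0.2 -0.05 0.065 0.125 0.2" --pt "1 0.06 -0.26 -0.02 0.072 0.14 0.25" --pt "1 0.089 -0.316 0.0035 0.0776 0.154 0.291" --pt "1 0.089 -0.316 0.0035 0.0776 0.154 0.291"

```text
clock: 10.2
eef_pos: [0.5305, -0.0407, 0.2453]
orientation: [-0.79, -3.034, 0.008]
contact_force: [-0.3, -0.3, -2.5]
finger_gap: 0.333
```

Request:
play_rows --pt "1 0 0 0 0 0 0" --pt "1 0 0 0 0 0 0"

```text
clock: 10.4
eef_pos: [0.5302, -0.0319, 0.2504]
orientation: [0.771, 3.045, 0.003]
contact_force: [-0.0, 0.6, -2.3]
finger_gap: 0.332
```

```bash
python3 - <<'E'
from h import *
log(); p=np.r_[.53,-.035,.25]; delta(p,dirn(-.5,90)); delta(p-[0,0,.125],dirn(-.5,90))
im=shot('scene','pics/s3.png',260,130,130,160,4)
e,E,o=pose(); print(proj('scene',[e,e-[0,0,.105]])-[260,130])
E
```

```text
q [ 0.57  0.55 -0.86  1.8   0.48  1.02  0.6 ] p [ 0.5302 -0.0319  0.2504] z [ 0.001  0.002 -1.   ] y [0.476 0.88  0.002] F [-0.   0.6 -2.3] gap 0.332
shift [-0.0017, -0.0038, 0.0005] turn [0.0006, -0.0, 0.0013] dist mm 3
shift [-0.0017, -0.0041, 0.1672] turn [0.0006, -0.0, 0.0013] dist mm 125
[[51.10585447 39.45526972]
 [51.55450149 75.01870565]]
```

View pics/s3.png

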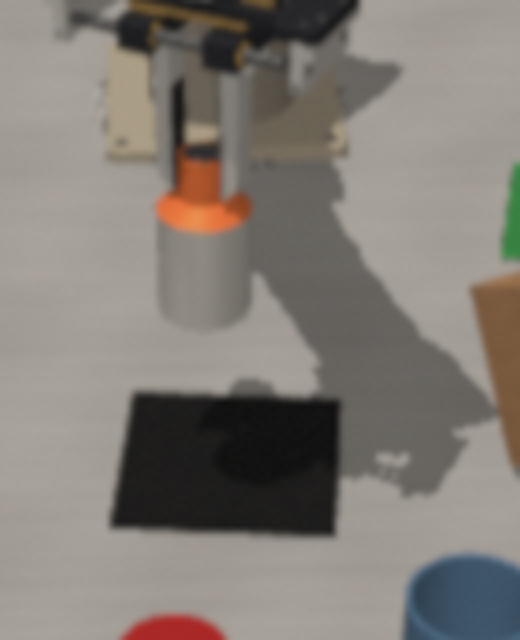

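The flask hangs upright at (200,240) in the crop over the mat. Lowering it.

Request:
play_rows --pt "1 -0.002 -0.004 0.04 0 0 0.001" --pt "1 -0.002 -0.004 0.08 0 0 0.001" --pt "1 -0.002 -0.004 0.12 0 0 0.001" --pt "1 -0.002 -0.004 0.155 0 0 0.001" --pt "1 -0.002 -0.004 0.175 0 0 0.001" --pt "1 -0.002 -0.004 0.182 0 0 0.001" --pt "1 -0.002 -0.004 0.182 0 0 0.001" --pt "1 -0.002 -0.004 0.182 0 0 0.001"

```text
clock: 11.25
eef_pos: [0.5312, -0.0365, 0.1156]
orientation: [0.778, 3.04, 0.002]
contact_force: [0.7, -0.7, -2.2]
finger_gap: 0.334
```

Request:
play_rows --pt "1 0 0 0.002 0 0 0" --pt "1 0 0 0.004 0 0 0" --pt "1 0 0 0.005 0 0 0" --pt "1 0 0 0.005 0 0 0"

```text
clock: 11.65
eef_pos: [0.5314, -0.0373, 0.1117]
orientation: [0.78, 3.04, 0.001]
contact_force: [-0.1, -1.4, 5.6]
finger_gap: 0.335
```

Contact at z = 0.112, where it was expected. Releasing and backing off upward.

Request:
play_rows --pt "-0.1 0 0 0 0 0 0" --pt "-0.1 0 0 0 0 0 0" --pt "-0.1 0 0 0 0 0 0" --pt "-0.1 0 0 0 0 0 0" --pt "-0.1 0 0 -0.03 0 0 0" --pt "-0.1 0 0 -0.08 0 0 0" --pt "-0.1 0 0 -0.14 0 0 0" --pt "-1 0 0 -0.2 0 0 0" --pt "-1 0 0 -0.2 0 0 0" --pt "-1 0 0 -0.2 0 0 0"

```text
clock: 12.65
eef_pos: [0.5303, -0.0374, 0.2611]
orientation: [0.78, 3.041, 0.001]
contact_force: [-0.0, 0.1, -0.0]
finger_gap: 0.769
```

```bash
python3 - <<'E'
from h import *
log()
im=camera('scene')[:,:,::-1]; cv2.imwrite('pics/s4.png',cv2.resize(im[180:300,270:400],None,fx=5,fy=5,interpolation=cv2.INTER_CUBIC))
hsv=cv2.cvtColor(im,cv2.COLOR_BGR2HSV); m=((hsv[:,:,0]<16)&(hsv[:,:,0]>4)&(hsv[:,:,1]>170)&(hsv[:,:,2]>120)).astype(np.uint8)
m[:,:260]=0; m[:,380:]=0; n,l,s_,c=cv2.connectedComponentsWithStats(m); print(s_[1:],c[1:])
F=np.array([.5305,-.0365,0]); print(proj('scene',[F+[0,0,.004],F+[0,0,.078],F+[0,0,.116]]))
t=camera('top')[:,:,::-1]; cv2.imwrite('pics/t4.png',t)
E
```

```text
q [ 0.59  0.53 -0.87  1.79  0.47  1.04  0.61] p [ 0.5303 -0.0374  0.2611] z [ 0.002 -0.    -1.   ] y [0.481 0.876 0.001] F [-0.   0.1 -0. ] gap 0.769
[[299 218  21  15 217]] [[308.88940092 225.79723502]]
[[310.17745722 248.55805334]
 [309.83867632 226.59225322]
 [309.65712292 214.78387683]]
```

View pics/s4.png

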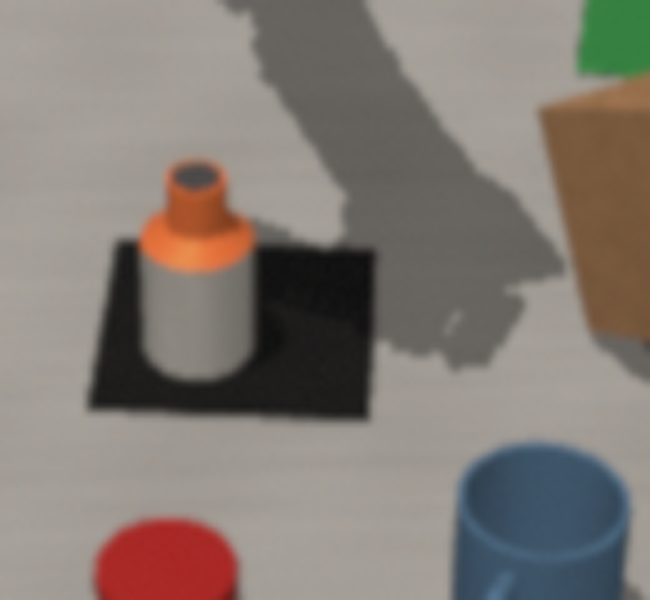

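The flask stands upright on the mat with its mouth at (195,177) in the crop, and its base is well inside the mat. Now I'll plan the low side hold.

```bash
python3 - <<'E'
from h import *
from kin import ik,LO,HI
print('mouth scene',at_z('scene',[(270+195.5/5-.4,180+177.5/5-.4)],.116))
t=cv2.imread('pics/t4.png'); hsv=cv2.cvtColor(t,cv2.COLOR_BGR2HSV); m=((hsv[:,:,0]<16)&(hsv[:,:,0]>4)&(hsv[:,:,1]>170)&(hsv[:,:,2]>120)).astype(np.uint8)
n,l,s_,c=cv2.connectedComponentsWithStats(m); print(s_[1:].tolist(),c[1:].round(1).tolist())
T=np.r_[.5305,-.0375,.052]; M=dirn(-1.06,50); d=M[:,2]
delta(np.r_[.489,.04,.26],M); delta(T-.13*d,M); delta(T,M)
q=pose()[2]['q']
for p in(np.r_[.489,.04,.26],T-.13*d,T,T+[0,0,.1],np.r_[.57,-.2,.16],np.r_[.615,-.275,.17],np.r_[.615,-.275,.065]): q,er=ik(p,M,q); print(q.round(2),round(er,4),np.min(np.minimum(q-LO,HI-q)).round(2))
E
```

```text
mouth scene [[ 0.53179169 -0.03901451  0.116     ]]
[[428, 143, 14, 14, 100], [337, 183, 19, 17, 145]] [[435.2, 148.9], [345.3, 192.9]]
shift [0.0966, 0.065, -0.0009] turn [0.0617, -0.2168, 0.1704] dist mm 87
shift [0.0927, 0.0601, 0.1436] turn [0.0617, -0.2168, 0.1704] dist mm 136
shift [-0.0021, 0.0012, 0.2763] turn [0.0617, -0.2168, 0.1704] dist mm 207
[-0.13  0.5  -0.69  2.1   1.08  1.22 -0.99] 0.0001 0.37
[-0.19  0.71 -0.63  2.2   1.29  1.16 -1.29] 0.0 0.27
[-0.07  0.91 -0.53  2.21  1.61  1.11 -1.44] 0.0 0.26
[-0.02  0.7  -0.61  2.19  1.41  1.11 -1.19] 0.0 0.28
[ 0.29  0.67 -0.51  2.16  1.62  0.92 -0.99] 0.0 0.31
[ 0.41  0.69 -0.47  2.02  1.61  0.84 -0.78] 0.0 0.45
[ 0.4   0.89 -0.46  2.05  1.87  0.92 -1.05] 0.0 0.42
```

Request:
play_rows --pt "-1 0.012 0.008 0 0.008 -0.027 0.021" --pt "-1 0.024 0.016 0 0.015 -0.054 0.042" --pt "-1 0.036 0.024 0 0.023 -0.081 0.064" --pt "-1 0.048 0.032 0 0.031 -0.108 0.085" --pt "-1 0.06 0.04 0 0.039 -0.135 0.106" --pt "-1 0.072 0.048 0 0.046 -0.162 0.128" --pt "-1 0.084 0.056 0 0.054 -0.19 0.15" --pt "-1 0.0966 0.065 0 0.0617 -0.2168 0.1704" --pt "-1 0.0966 0.065 0 0.0617 -0.2168 0.1704" --pt "-1 0.0966 0.065 0 0.0617 -0.2168 0.1704"

```text
clock: 13.75
eef_pos: [0.4894, 0.0405, 0.2592]
orientation: [1.26, 2.16, -0.461]
contact_force: [0.4, 0.2, 0.1]
finger_gap: 0.999
```

```bash
python3 - <<'E'
from h import *
log(); T=np.r_[.531,-.0385,.052]; M=dirn(-1.06,50); d=M[:,2]
delta(T-.13*d,M); delta(T,M)
E
```

```text
q [-0.26  0.46 -0.51  2.1   1.03  1.14 -0.93] p [0.4894 0.0405 0.2592] z [ 0.315 -0.56  -0.766] y [ 0.871  0.492 -0.002] F [0.4 0.2 0.1] gap 0.999
shift [0.0864, -0.0029, 0.1148] turn [0.0002, -0.0, 0.0012] dist mm 108
shift [0.0864, -0.003, 0.2881] turn [0.0002, -0.0, 0.0012] dist mm 226
```

Request:
play_rows --pt "-1 0.04 -0.0015 0.055 0 0 0.001" --pt "-1 0.0864 -0.003 0.115 0 0 0.001" --pt "-1 0.0864 -0.003 0.115 0 0 0.001" --pt "-1 0.0864 -0.003 0.15 0 0 0.001" --pt "-1 0.0864 -0.003 0.185 0 0 0.001" --pt "-1 0.0864 -0.003 0.22 0 0 0.001" --pt "-1 0.0864 -0.003 0.255 0 0 0.001" --pt "-1 0.0864 -0.003 0.288 0 0 0.001" --pt "-1 0.0864 -0.003 0.288 0 0 0.001" --pt "-1 0.0864 -0.003 0.288 0 0 0.001"

```text
clock: 14.75
eef_pos: [0.5326, -0.0393, 0.0549]
orientation: [1.269, 2.151, -0.457]
contact_force: [-0.1, -0.2, 1.5]
finger_gap: 1.001
```

```bash
python3 - <<'E'
from h import *
log(); delta(np.r_[.531,-.0385,.052],dirn(-1.06,50))
shot('scene','pics/s5.png',270,150,110,120,5)
E
```

```text
q [-0.2   0.86 -0.33  2.21  1.57  0.94 -1.43] p [ 0.5326 -0.0393  0.0549] z [ 0.316 -0.561 -0.765] y [0.874 0.485 0.005] F [-0.1 -0.2  1.5] gap 1.001
shift [0.004, -0.0014, 0.0018] turn [0.0004, 0.0005, -0.0021] dist mm 3
```

View pics/s5.png

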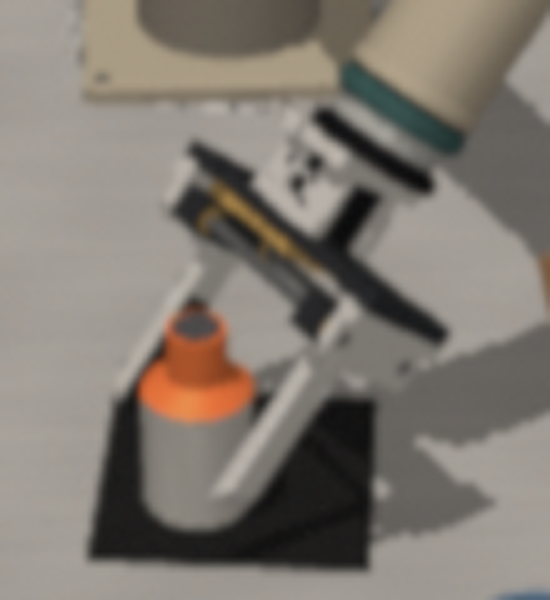

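The open fingers straddle the body at about (120,390) and (225,490) in the crop, the palm clears the neck, and the flask still stands at (195,440). Closing.

Request:
play_rows --pt "-1 0.002 -0.001 0.001 0 0 -0.002" --pt "0.3 0.002 -0.001 0.001 0 0 -0.002" --pt "1 0.002 -0.001 0.001 0 0 -0.002" --pt "1 0.002 -0.001 0.001 0 0 -0.002" --pt "1 0.002 -0.001 0.001 0 0 -0.002" --pt "1 0.002 -0.001 0.001 0 0 -0.002" --pt "1 0.002 -0.001 0.001 0 0 -0.002" --pt "1 0.002 -0.001 0.001 0 0 -0.002"

```text
clock: 15.6
eef_pos: [0.5314, -0.038, 0.052]
orientation: [1.26, 2.158, -0.459]
contact_force: [0.8, 0.7, 2.2]
finger_gap: 0.629
```

```bash
python3 - <<'E'
from h import *
log(); e,E,o=pose(); print(o['contact_force'],o['wrist_torque'])
delta(e+[0,0,.10],dirn(-1.06,50))
E
```

```text
q [-0.21  0.87 -0.33  2.21  1.58  0.94 -1.44] p [ 0.5314 -0.038   0.052 ] z [ 0.317 -0.56  -0.765] y [0.871 0.491 0.001] F [0.8 0.7 2.2] gap 0.629
[0.7537681  0.70922908 2.21839365] [0.48779404 0.06816435 0.0833699 ]
shift [-0.0858, 0.0001, -0.1021] turn [0.0008, 0.0003, 0.0006] dist mm 100
```

Grip is 59 mm, the body width. Lifting 48 mm, then going toward the tap at low height.

```bash
python3 - <<'E'
from h import *
M=dirn(-1.06,50)
delta(np.r_[.531,-.038,.10],M);delta(np.r_[.58,-.175,.10],M);delta(np.r_[.600,-.24,.098],M)
E
```

```text
shift [-0.041, -0.0004, -0.0491] turn [0.0008, 0.0003, 0.0006] dist mm 48
shift [-0.1873, -0.0333, 0.074] turn [0.0008, 0.0003, 0.0006] dist mm 153
shift [-0.2534, -0.0527, 0.133] turn [0.0008, 0.0003, 0.0006] dist mm 218
```

Request:
play_rows --pt "1 -0.014 0 -0.016 0 0 0" --pt "1 -0.028 0 -0.033 0 0 0" --pt "1 -0.041 0 -0.049 0 0 0" --pt "1 -0.07 -0.007 -0.025 0 0 0" --pt "1 -0.1 -0.014 0 0 0 0" --pt "1 -0.13 -0.02 0.025 0 0 0" --pt "1 -0.16 -0.027 0.05 0 0 0" --pt "1 -0.187 -0.033 0.074 0 0 0" --pt "1 -0.187 -0.033 0.074 0 0 0" --pt "1 -0.187 -0.033 0.074 0 0 0"

```text
clock: 16.6
eef_pos: [0.579, -0.1752, 0.099]
orientation: [1.263, 2.159, -0.459]
contact_force: [-0.1, 0.8, -2.5]
finger_gap: 0.628
```

```bash
python3 - <<'E'
from h import *
log();M=dirn(-1.06,50)
delta(np.r_[.600,-.24,.095],M);delta(np.r_[.616,-.275,.09],M)
im=camera('scene')[:,:,::-1]; tp=camera('top')[:,:,::-1]
o=np.zeros((560,800,3),np.uint8); A=cv2.resize(im[130:270,180:280],None,fx=4,fy=4,interpolation=cv2.INTER_CUBIC); B=cv2.resize(tp[120:260,360:460],None,fx=4,fy=4,interpolation=cv2.INTER_CUBIC)
o[:,:400]=A;o[:,400:]=B; cv2.imwrite('pics/m6.png',o)
E
```

```text
q [ 0.06  0.76 -0.25  2.16  1.69  0.8  -1.17] p [ 0.579  -0.1752  0.099 ] z [ 0.314 -0.56  -0.767] y [ 0.872  0.49  -0.   ] F [-0.1  0.8 -2.5] gap 0.628
shift [-0.0649, -0.0179, 0.0613] turn [0.0002, -0.0003, 0.0003] dist mm 68
shift [-0.0998, -0.0222, 0.0992] turn [0.0002, -0.0003, 0.0003] dist mm 107
```

View pics/m6.png

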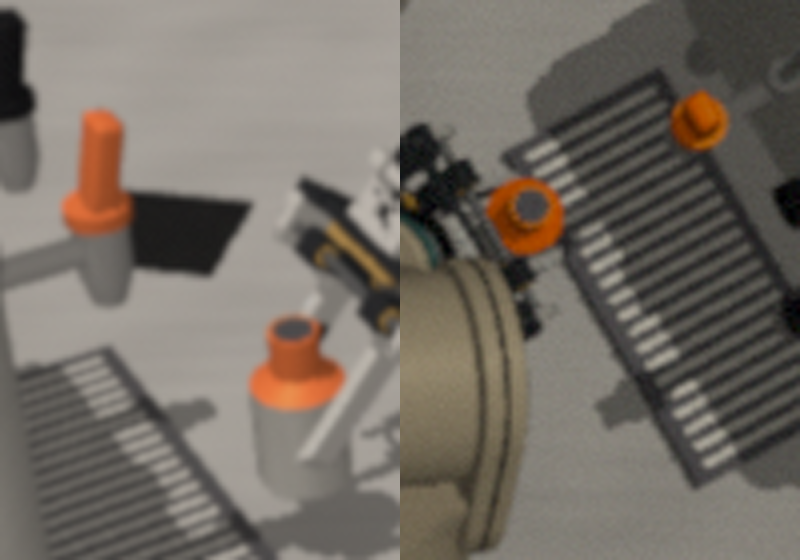

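```bash
python3 - <<'E'
from h import *
g=lambda x,y,ox,oy:(ox+(x+.5)/4-.5,oy+(y+.5)/4-.5)
e,E,o=pose(); k=e+[0,0,.064]; b=e-[0,0,.048]
for n,ox,oy,dx in(('scene',180,130,0),('top',360,120,400)): print(n,((proj(n,[k,b,[.616,-.275,.215],[.616,-.275,.335]])-[ox,oy]+.5)*4-.5+[dx,0]).round(0).tolist())
print('spout',at_z('scene',[g(110,297,180,130)],.215),'mouth sc',at_z('scene',[g(293,330,180,130)],k[2]),'mouth top',at_z('top',[g(530-400,207,360,120)],k[2]),k)
E
```

```text
scene [[298.0, 330.0], [310.0, 474.0], [111.0, 298.0], [84.0, 116.0]]
top [[530.0, 204.0], [511.0, 232.0], [680.0, 142.0], [719.0, 100.0]]
spout [[ 0.61492214 -0.27568125  0.215     ]] mouth sc [[ 0.57890568 -0.17616319  0.1630568 ]] mouth top [[ 0.57738219 -0.17369569  0.1630568 ]] [ 0.57952191 -0.17333971  0.1630568 ]
```

The flask is held upright with its mouth at (293,330) in the scene crop and (530,207) in the top crop. The spout end measures (0.615, -0.2755), in agreement with the tray fit, so I'm moving under it.

Request:
play_rows --pt "1 -0.02 -0.004 0.02 0 0 0" --pt "1 -0.04 -0.009 0.04 0 0 0" --pt "1 -0.06 -0.013 0.06 0 0 0" --pt "1 -0.08 -0.018 0.08 0 0 0" --pt "1 -0.0995 -0.021 0.0995 0 0 0" --pt "1 -0.0995 -0.021 0.0995 0 0 0" --pt "1 -0.0995 -0.021 0.0995 0 0 0" --pt "1 -0.0995 -0.021 0.0995 0 0 0"

```text
clock: 17.5
eef_pos: [0.6179, -0.2723, 0.0902]
orientation: [1.259, 2.16, -0.457]
contact_force: [1.2, 1.2, -2.5]
finger_gap: 0.627
```

```bash
python3 - <<'E'
from h import *
log();M=dirn(-1.06,50)
e=np.mean([pose()[0] for i in range(5)],0);print(e)
delta(np.r_[.615,-.2755,.09],M);delta(np.r_[.615,-.2755,.067],M)
im=camera('scene')[:,:,::-1]; tp=camera('top')[:,:,::-1]
o=np.zeros((560,800,3),np.uint8); A=cv2.resize(im[130:270,160:260],None,fx=4,fy=4,interpolation=cv2.INTER_CUBIC); B=cv2.resize(tp[100:240,380:480],None,fx=4,fy=4,interpolation=cv2.INTER_CUBIC)
o[:,:400]=A;o[:,400:]=B; cv2.imwrite('pics/m7.png',o)
for n,ox,oy,dx in(('scene',160,130,0),('top',380,100,400)): print(n,((proj(n,[e+[0,0,.064],e-[0,0,.048],[.615,-.2755,.215]])-[ox,oy]+.5)*4-.5+[dx,0]).round(0).tolist())
E
```

```text
q [ 0.21  0.8  -0.19  2.05  1.79  0.7  -1.05] p [ 0.6179 -0.2723  0.0902] z [ 0.317 -0.558 -0.767] y [0.87  0.493 0.001] F [ 1.2  1.2 -2.5] gap 0.627
[ 0.61786389 -0.27226407  0.09020382]
shift [-0.0013, -0.0054, 0.0014] turn [0.0011, -0.0003, 0.001] dist mm 4
shift [0.0184, -0.0055, 0.0249] turn [0.0011, -0.0003, 0.001] dist mm 24
scene [[208.0, 384.0], [229.0, 528.0], [190.0, 297.0]]
top [[579.0, 238.0], [551.0, 269.0], [600.0, 224.0]]
```

View pics/m7.png

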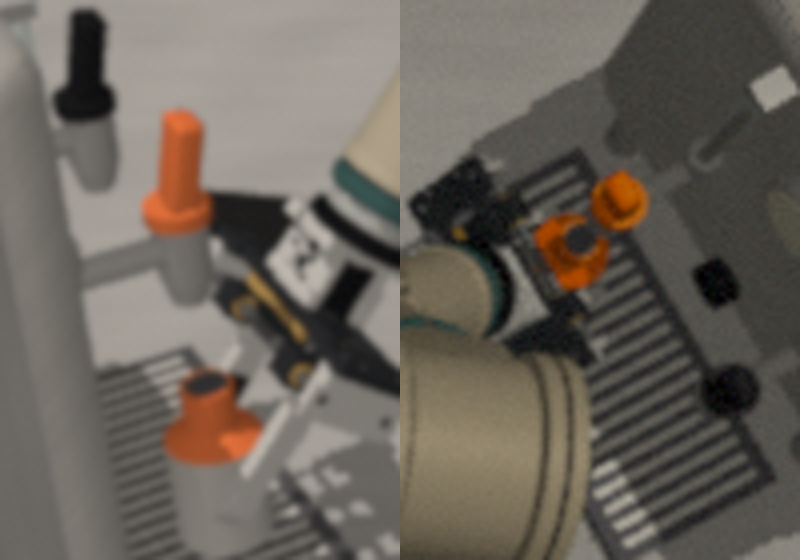

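The mouth is at (208,384) in the scene crop and (580,238) in the top crop, both matching the projections. The hand is clear of the taps. I'll correct by about 4 mm and lower.

Request:
play_rows --pt "1 -0.001 -0.0055 0.0015 0 0 0" --pt "1 0.009 -0.0055 0.013 0 0 0" --pt "1 0.0184 -0.0055 0.025 0 0 0" --pt "1 0.0184 -0.0055 0.025 0 0 0" --pt "1 0.0184 -0.0055 0.025 0 0 0"

```text
clock: 18.1
eef_pos: [0.6147, -0.2776, 0.0674]
orientation: [1.261, 2.158, -0.46]
contact_force: [-0.8, -0.2, -2.1]
finger_gap: 0.628
```

```bash
python3 - <<'E'
from h import *
log();M=dirn(-1.06,50);delta(np.r_[.615,-.2755,.067],M);delta(np.r_[.615,-.2755,.063],M)
E
```

```text
q [ 0.23  0.84 -0.19  2.06  1.86  0.72 -1.13] p [ 0.6147 -0.2776  0.0674] z [ 0.316 -0.56  -0.766] y [ 0.871  0.491 -0.   ] F [-0.8 -0.2 -2.1] gap 0.628
shift [0.0021, 0.0017, -0.001] turn [0.0005, 0.0002, 0.0007] dist mm 2
shift [0.0055, 0.0017, 0.0031] turn [0.0005, 0.0002, 0.0007] dist mm 5
```

Request:
play_rows --pt "1 0.0025 0.001 0 0 0 0" --pt "1 0.0035 0.001 0.0012 0 0 0" --pt "1 0.0045 0.001 0.0023 0 0 0" --pt "1 0.0045 0.001 0.0023 0 0 0"

```text
clock: 18.5
eef_pos: [0.6149, -0.276, 0.064]
orientation: [1.261, 2.158, -0.459]
contact_force: [0.4, 0.9, -2.1]
finger_gap: 0.632
```

Request:
play_rows --pt "1 0.001 0 0.001 0 0 0" --pt "1 0.001 0 0.001 0 0 0"

```text
clock: 18.7
eef_pos: [0.615, -0.276, 0.0631]
orientation: [1.261, 2.157, -0.459]
contact_force: [-1.1, 0.7, -0.2]
finger_gap: 0.63
```

Just touching. One more small step down, then release gradually.

Request:
play_rows --pt "1 0.0008 0 0.001 0 0 0" --pt "1 0.0008 0 0.001 0 0 0"

```text
clock: 18.9
eef_pos: [0.615, -0.276, 0.0631]
orientation: [1.26, 2.156, -0.46]
contact_force: [-4.2, 2.6, 6.1]
finger_gap: 0.629
```

Request:
play_rows --pt "-0.4 0 0 0 0 0 0" --pt "-0.6 0 0 0 0 0 0" --pt "-1 0 0 0 0 0 0" --pt "-1 0 0 0 0 0 0" --pt "-1 0 0 0 0 0 0" --pt "-1 0 0 0 0 0 0"

```text
clock: 19.5
eef_pos: [0.6148, -0.276, 0.0619]
orientation: [1.261, 2.158, -0.459]
contact_force: [-0.2, -0.2, 0.1]
finger_gap: 0.998
```

```bash
python3 - <<'E'
from h import *
log()
im=camera('scene')[:,:,::-1]; cv2.imwrite('pics/s8raw.png',im)
e=pose()[0]; print(((proj('scene',[[.615,-.2755,.127],[.615,-.2755,.015]])-[160,130]+.5)*4-.5).round(0))
tp=camera('top')[:,:,::-1]
o=np.zeros((560,800,3),np.uint8); A=cv2.resize(im[130:270,160:260],None,fx=4,fy=4,interpolation=cv2.INTER_CUBIC); B=cv2.resize(tp[100:240,380:480],None,fx=4,fy=4,interpolation=cv2.INTER_CUBIC)
o[:,:400]=A;o[:,400:]=B; cv2.imwrite('pics/m8.png',o)
E
```

```text
q [ 0.22  0.85 -0.19  2.06  1.87  0.72 -1.14] p [ 0.6148 -0.276   0.0619] z [ 0.316 -0.561 -0.765] y [0.871 0.491 0.   ] F [-0.2 -0.2  0.1] gap 0.998
[[208. 418.]
 [229. 559.]]
```

The viewing limit is reached, so I'll check numerically from here. Backing off along the tool axis, slightly slow at first.

Request:
play_rows --pt "-1 0 0 -0.02 0 0 0" --pt "-1 0 0 -0.05 0 0 0" --pt "-1 0 0 -0.09 0 0 0" --pt "-1 0 0 -0.13 0 0 0" --pt "-1 0 0 -0.17 0 0 0" --pt "-1 0 0 -0.21 0 0 0" --pt "-1 0 0 -0.26 0 0 0" --pt "-1 0 0 -0.3 0 0 0" --pt "-1 0 0 -0.3 0 0 0" --pt "-1 0 0 -0.3 0 0 0"

```text
clock: 20.6
eef_pos: [0.5437, -0.1494, 0.235]
orientation: [1.26, 2.157, -0.458]
contact_force: [0.3, 0.5, -0.6]
finger_gap: 0.997
```

```bash
cat > chk.py <<'E'
from h import *
log()
for n in('scene','top'):
    im=camera(n)[:,:,::-1].copy(); cv2.imwrite(f'pics/end_{n}.png',im)
    hsv=cv2.cvtColor(im,cv2.COLOR_BGR2HSV); m=((hsv[:,:,0]<16)&(hsv[:,:,0]>4)&(hsv[:,:,1]>150)&(hsv[:,:,2]>100)).astype(np.uint8)
    if n=='scene': m[:,300:]=0
    else: m[:,:370]=0
    k,l,s_,c=cv2.connectedComponentsWithStats(m)
    for i in range(1,k):
        if s_[i,4]>20: print(n,s_[i].tolist(),c[i].round(1).tolist())
    # mean difference image vs start outside known changes: jar, mug, blue/black flask
    if n=='top':
        a0=cv2.imread('pics/top0.png')
        for nm,(x,y,w,h) in dict(jar=(338,92,30,32),mug=(285,102,32,40),blue=(215,182,22,20),black=(185,195,22,20),taplever=(428,142,14,12)).items():
            t=a0[y:y+h,x:x+w]; r_=cv2.matchTemplate(im[y-6:y+h+6,x-6:x+w+6],t,cv2.TM_CCOEFF_NORMED); _,v,_,p=cv2.minMaxLoc(r_); print(nm,'shift px',p[0]-6,p[1]-6,round(v,3))
X=np.r_[.615,-.2755,0]
# model silhouettes
def ring(r_,zz): t=np.linspace(0,2*np.pi,40); return np.c_[X[0]+r_*np.cos(t),X[1]+r_*np.sin(t),np.full(40,zz)]
for n in('scene','top'):
    pts=proj(n,np.r_[ring(.03,.089),ring(.016,.127)]); mask=np.zeros((400,640),np.uint8); cv2.fillConvexPoly(mask,cv2.convexHull(pts[:40].astype(np.float32)).astype(int),1)
    print(n,'expected orange bbox',pts.min(0).round(1),pts.max(0).round(1),'mouth',proj(n,[X+[0,0,.127]]).round(1))
E
python3 chk.py
```

```text
q [ 0.02  0.46 -0.28  2.17  1.31  0.82 -0.8 ] p [ 0.5437 -0.1494  0.235 ] z [ 0.318 -0.56  -0.765] y [0.871 0.492 0.002] F [ 0.3  0.5 -0.6] gap 0.997
scene [196, 158, 17, 30, 318] [204.3, 174.5]
scene [201, 234, 24, 20, 306] [212.6, 245.0]
top [428, 143, 14, 15, 131] [434.7, 149.4]
top [412, 157, 19, 18, 181] [420.8, 166.2]
jar shift px 0 0 0.996
mug shift px 0 0 0.996
blue shift px 0 0 0.986
black shift px 0 0 0.977
taplever shift px 0 0 0.993
scene expected orange bbox [201.  230.1] [225.9 254.2] mouth [[211.7 234.1]]
top expected orange bbox [411.7 155.5] [430.7 174. ] mouth [[423.6 162.1]]
```

```bash
python3 - <<'E'
from h import *
for n,(u,v) in dict(scene=(212,234),top=(424,162)).items():
    im=cv2.imread(f'pics/end_{n}.png').astype(int)
    w=im[v-6:v+7,u-7:u+8]; m=((w.max(2)-w.min(2))<45)&(w.max(2)<125)
    k,l,s_,c=cv2.connectedComponentsWithStats(m.astype(np.uint8),connectivity=4)
    for i in range(1,k):
        if s_[i,4]>6: p=c[i]+[u-7,v-6]; print(n,s_[i].tolist(),p.round(1),at_z(n,[p],.127)[0].round(4))
E
```

```text
scene [0, 0, 15, 11, 87] [212.2 232.3] [ 0.608  -0.2752  0.127 ]
top [7, 0, 8, 9, 24] [428.9 158.2] [ 0.6274 -0.292   0.127 ]
top [4, 3, 7, 7, 42] [423.9 162.2] [ 0.6148 -0.2765  0.127 ]
```

```bash
python3 -c "
from plant import *
print(sign_off(), get_obs()['clock'])"
```

```text
the job is handed in; nothing more can be done
the job is handed in; nothing more can be done
```

The orange flask now stands upright on the drip tray under the orange tap, and I handed the job in at about 21 s. I lifted it out of the carton by the neck, stood it on the larger black mat and let go. Then I gripped the body low with the tool pitched 50°, set it under the spout, released and backed away.

**Last checks**
- **Mouth position:** the top camera puts the mouth at (0.6148, -0.2765), about 1 mm from my spout estimate of (0.615, -0.2755). My separate spout estimates spread by about 3 mm.
- **Upright:** the orange sleeve's outline matches an upright flask to about 1 pixel in both cameras.
- **Other items:** the jar, mug, blue and black flasks and orange tap lever show no shift in the top picture since the start. I did not compare the black tap's lever.
- **Gripper:** it is open and clear of everything. The wrist force readings I took never passed about 8 N.

**What went wrong or disagreed**
- **Stalled approach:** the first approach to the carton stopped at joint limits, so I turned the jaws half round and tried again. Nothing was touched.
- **Scene-camera mouth reading:** the automatic mouth reading from the scene camera was about 7 mm off in x. Background pixels had got into it, so I relied on the top camera.
- **Final view:** I had used up the 12 picture views, so the final placing was checked by numbers only.

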